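Pile the vial trays, then hold the chamber cover open

TASK

Get the vial trays ready for loading: set the single tray that lies apart squarely on top of the pile of two, edges flush, and leave the pile standing on the bench. Then raise the cover of the sample chamber, which has a bar handle, to 45 degrees and keep holding it there, still, so that a colleague can load the trays: the cover falls shut if let go, so the job finishes while you are holding it, with nothing else propping it. Leave the bottle, beaker and petri dish alone.

Things in the scene. Friction and masses are not known exactly. Their poses are not given: they have to be found in the camera images.
- tray_loose: Dimensions 100 (its x) x 56 (its y) x 20 mm high, 60 to 130 g, white plastic, with a 6 x 3 grid of shallow grey round wells marked on the flat top; origin at the centre of its underside, z up. The three trays are alike. This is the single one, lying flat on the bench (z = 0).
- tray_low: Dimensions 100 (its x) x 56 (its y) x 20 mm high, 60 to 130 g, white plastic, with a 6 x 3 grid of shallow grey round wells marked on the flat top; origin at the centre of its underside, z up. The three trays are alike. Bottom one of the pile, on the bench.
- tray_mid: Dimensions 100 (its x) x 56 (its y) x 20 mm high, 60 to 130 g, white plastic, with a 6 x 3 grid of shallow grey round wells marked on the flat top; origin at the centre of its underside, z up. The three trays are alike. Upper one of the pile, squarely on tray_low; its top is 40 mm above the bench.
- chamber: Fixed benchtop sample chamber, grey open-topped housing 240 (x) x 260 (y) x 100 mm high with a control panel on its front; origin at the centre of its underside, on the bench. Its -x is the front (towards the robot, give or take its yaw), its y runs along the hinge.
- cover (a joint): Angle of the cover, rad: 0 closed (level), growing as its front edge rises and swings back, away from the robot; 0.785 is 45 degrees; stop at 1.4. Turns freely and falls shut from any angle. The cover is a white plate 250 x 270 x 14 mm, 0.25 to 0.5 kg, reaching 245 mm in front (-x) of the hinge; closed, its top is 115 mm (raised panel 120 mm) above the bench.
- cover_grip (a point): Middle of the cover's handle, a round steel bar 14 mm thick, 120 mm long along y, on two 12 mm posts 110 mm apart, 33 mm free underneath. Centre line 200 mm in front of the hinge line and 60 mm above it when closed (160 mm above the bench), so it swings on a radius of 209 mm. The round bar can turn in a grip. Axes are the cover's; closed, those of the chamber.
- cover_hinge (a point): Middle of the hinge line, on the rear (+x) top edge of the chamber, 100 mm above the bench; fixed to the chamber. The hinge axis is the chamber's y.
- reagent_bottle: Bystander: amber glass bottle with blue cap, 60 mm diameter, 130 mm high; origin under its centre.
- beaker: Bystander: open glass beaker, 64 mm diameter at the rim, 85 mm high; origin under its centre.
- petri_dish: Bystander: clear closed dish, 60 mm diameter, 15 mm high; origin under its centre.
Things that resemble listed ones, but are neither listed nor needed, are in the scene too. Leave any red look-alike of the tray_loose alone.

How it is judged:
By the outcome, as a careful person would: the job done as asked, in the order asked, and still so for the second after the job is handed in, while the arm keeps its last pose, push and grip.
It also fails if it takes over 48 s, if anything falls off the work surface, if the arm or the gripper's body presses on something with over 40 N, if the wrist force passes 120 N, or if a joint passes its speed limit or range.

ROBOT

A 7-joint arm with a two-finger parallel gripper is mounted at the origin on the work surface. World frame = base frame: x ahead of the robot, y to its left, z up, the work surface at z = 0. Lengths are in m, angles in rad, forces in N, time in s.
With the tool pointing down it reaches from about 0.4 to 0.85 m from the base axis. Payload 4.5 kg.
Tool frame: the origin (TCP) lies at the very end of the fingers, on their centre line; the grasp point (between the pads) lies 19 mm behind it (r.pinch_z is the distance from the TCP to the grasp point, in m); z points along the fingers, y is the line along which they close (so a half turn about z gives the same grasp; the last joint's range is limited). The gripper opens to 88 mm and grips with 3 to 60 N. Pads are 18 mm wide; open, the fingers measure 123 mm over their backs; the gripper's body (75 mm by 187 mm) begins 45 mm behind the grasp point.
Start: joints at [1.163, 0.689, -0.195, 1.565, 0.157, 0.902, -0.215], TCP at [0.267, -0.565, 0.239] pointing down, gripper open.
Joint ranges: [-3.01, 3.01], [-0.46, 2.08], [-1.47, 1.51], [0.13, 2.56], [-1, 4.14], [0.04, 2.09], [-2.66, 2.66]. Speed limits (rad/s): [2.57, 2.57, 3.14, 3.14, 3.14, 3.14, 3.14].

INTERFACE

Orientations are given as a unit quaternion [x, y, z, w].
In Python, from plant import r, cams gives the robot as it stands.
- The arm moves only by the shell command python3 -m pendant 'ROWS' [FORCE]. ROWS is JSON, a list of rows, each a list of 3 entries, a list of its own where there are three numbers: the closure, from -1 (fully open) to 1 (shut), then the shift along the tool's x, y, z in mm, then the turn, a rotation vector about the tool's x, y, z in degrees. A call has 1 to 8 rows; each row shifts and turns the commanded pose from where the row before left it, along the tool's axes as they then stand; what a row does not reach is not made up. A row lasts 1/8 s, in which the tool goes at most 62.5 mm and 10.7 degrees, less where a joint would pass 70% of its speed; a pose out of reach is approached as far as the arm can. A call with a gripper value outside its range is refused whole. The fingers move at their own pace and stop on an object; FORCE is the grip in N (left out, the last holds). Time passes only in rows, so rows that do not move let the fingers close. It gives the time, the measured TCP pose, the force, the opening and the grip force at its end, in the units of the state.
- r.get_state(): the state, without advancing time (a new reading comes with each control period).
- cams.snapshot(name): name is "side" or "top"; returns a dict with "img" (400x640x3 uint8, red, green, blue), "camera_matrix" (3x3 intrinsics, pixels), "camera_from_world" (4x4, takes a point from world to camera coordinates). Camera axes: x right, y up, looking along -z (the intrinsics and any distortion apply to the point x, -y, -z); pixel columns grow to the right and rows downward; lengths in m; the calibration is good to about 2 mm. A picture is of the moment at which its call begins. There is no depth.
- r.finish_job(): hands the job in; it is judged then, once.
The state is a dict: "clock": time; "q": joint angles; "qd": joint speeds; "joint_torque": joint torques, N m; "tool_pos": TCP position; "eef_rot": TCP orientation; "contact_force": force on the tool from outside, world axes, zero at the start; "moment": the same for the moment, N m; "opening": opening from 0.0 (shut) to 1.0 (fully open); "finger_force": force on a finger pad.
Only numpy, scipy, OpenCV 4.12 (cv2) and the standard library are available. Lean on these libraries where they do the work, as an engineer would, in place of code of your own. Each camera call takes 0.05 s, during which the arm holds its last target. There are 200 camera calls.

## Working session

There is one attempt and no reset: what is moved stays moved. The work goes in short steps, Python scripts to look and compute and a shell command to move; the robot and the scene stay as the last step left them, time stands still between calls to the robot, and variables do not carry over. Pictures are saved under pics/ and viewed, at most 13 in all, crops included, and the job is handed in when it is done.

```bash
ls; mkdir -p pics
python3 - <<'E'
from plant import r,cams
import cv2
for n in("side","top"):
    s=cams.snapshot(n); cv2.imwrite(f"pics/{n}0.png",s["img"][:,:,::-1]); print(s["camera_matrix"].tolist(),s["camera_from_world"].round(3).tolist(), [k for k in s])
print(r.get_state())
E
```

```text
pics
[[370.084164968049, 0.0, 319.8816142587691], [0.0, 370.084164968049, 199.6891447523328], [0.0, 0.0, 1.0]] [[0.927, -0.376, -0.001, -0.497], [0.226, 0.554, 0.801, -0.262], [-0.3, -0.743, 0.598, -0.659], [0.0, 0.0, 0.0, 1.0]] ['img', 'camera_matrix', 'camera_from_world']
[[446.31242722306763, 0.0, 319.1190194733244], [0.0, 446.31242722306763, 196.20653310257157], [0.0, 0.0, 1.0]] [[-0.029, -1.0, 0.006, 0.077], [0.991, -0.028, 0.129, -0.6], [-0.129, 0.01, 0.992, -1.106], [0.0, 0.0, 0.0, 1.0]] ['img', 'camera_matrix', 'camera_from_world']
{'clock': 0.1, 'q': array([ 1.16277995,  0.68989589, -0.19451856,  1.56622633,  0.15731096,
        0.90250349, -0.2150799 ]), 'qd': array([ 0.0006003 , -0.00167622,  0.00076382, -0.00432618,  0.00207156,
        0.00084137,  0.00064555]), 'joint_torque': array([-3.68624707e-03, -5.28494167e+01, -1.27160456e+00, -1.53837347e+01,
       -5.25699975e-02,  1.94429289e-03,  2.54447787e-05]), 'tool_pos': array([ 0.2669555 , -0.56449703,  0.23799649]), 'eef_rot': array([ 9.75687529e-01,  2.19164716e-01, -2.42564253e-04, -7.83956078e-04]), 'contact_force': array([ 1.23520523, -0.17383278, -0.42278547]), 'moment': array([ 0.03455247, -0.04824931, -0.03209021]), 'finger_force': 0.0, 'opening': 0.9999724196658955}
```

View pics/side0.png

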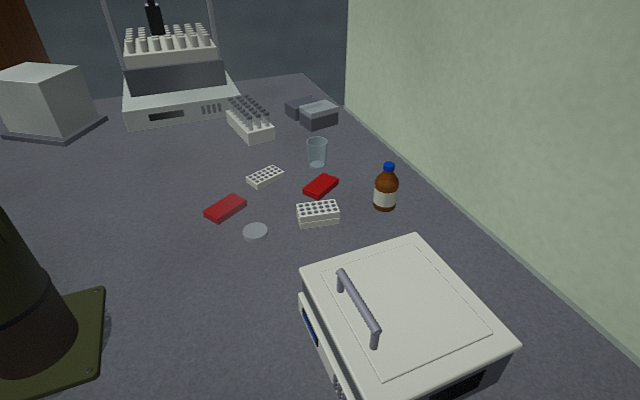

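View pics/top0.png

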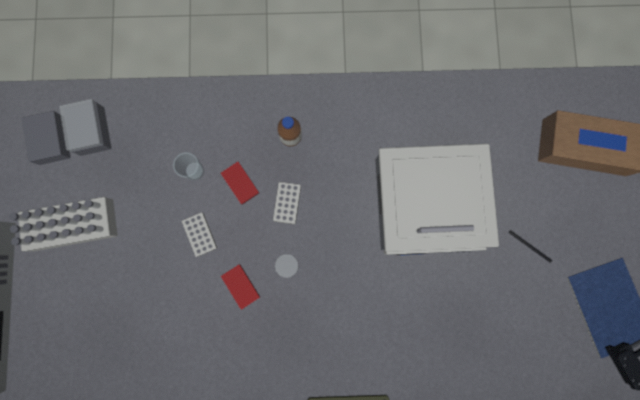

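The candidates are white single (top 199,234 / side 265,176), white pile (top 287,203 / side 318,212), red ones (top 240,183 and 240,286) and the tube rack (top 62,224). The white single with a 6x3 grid fits tray_loose. The two red ones are look-alikes to be left alone. An enlarged crop will confirm this.

Run:
```python
import cv2,numpy as np
t=cv2.imread("pics/top0.png");s=cv2.imread("pics/side0.png")
a=cv2.resize(t[170:270,170:310],None,fx=5.6,fy=5.6,interpolation=cv2.INTER_CUBIC);cv2.imwrite("pics/c1.png",a)
b=cv2.resize(s[155:240,235:355],None,fx=6.5,fy=6.5,interpolation=cv2.INTER_CUBIC);cv2.imwrite("pics/c2.png",b)
c=np.hstack([cv2.resize(t[210:260,370:505],None,fx=3,fy=3,interpolation=cv2.INTER_CUBIC)[:150,:400]]);
d=cv2.resize(s[225:400,290:525],None,fx=3,fy=3,interpolation=cv2.INTER_CUBIC)[:450,:]
c2=cv2.resize(t[135:260,370:505],None,fx=4.4,fy=4.4,interpolation=cv2.INTER_CUBIC);cv2.imwrite("pics/c3.png",c2)
cv2.imwrite("pics/c4.png",cv2.resize(s[225:400,290:525],None,fx=3.4,fy=3.4,interpolation=cv2.INTER_CUBIC))
```

```text
(no output)
```

View pics/c1.png

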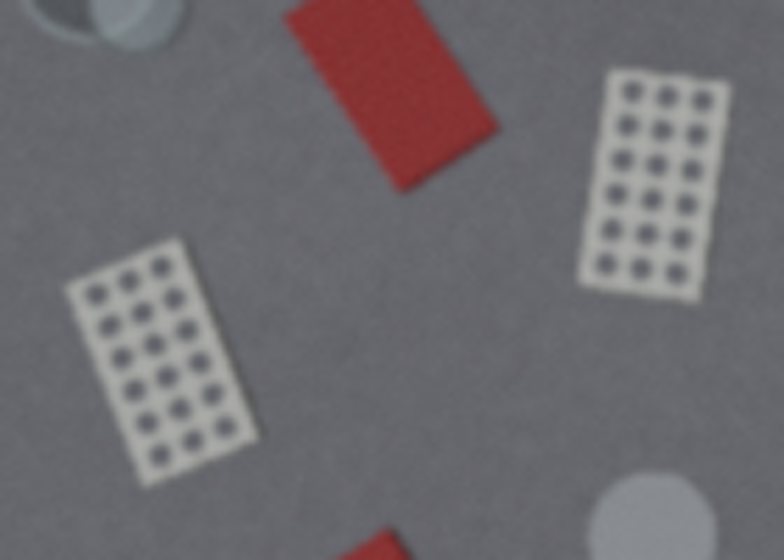

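View pics/c2.png

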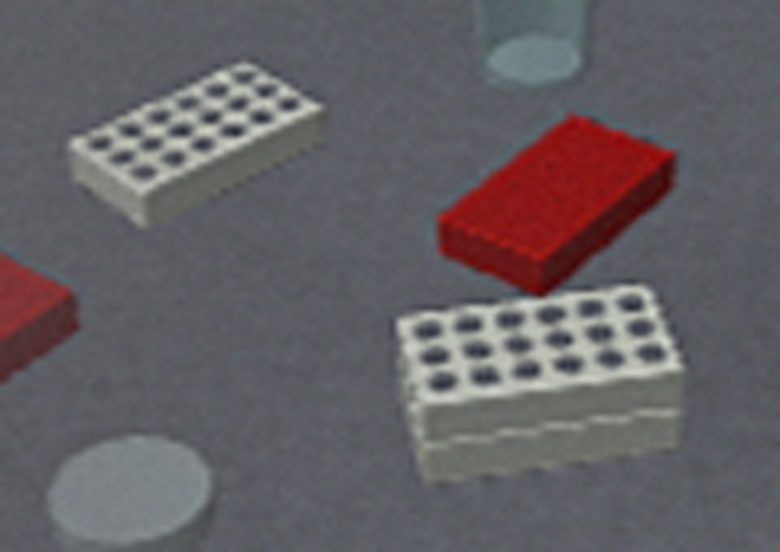

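View pics/c4.png

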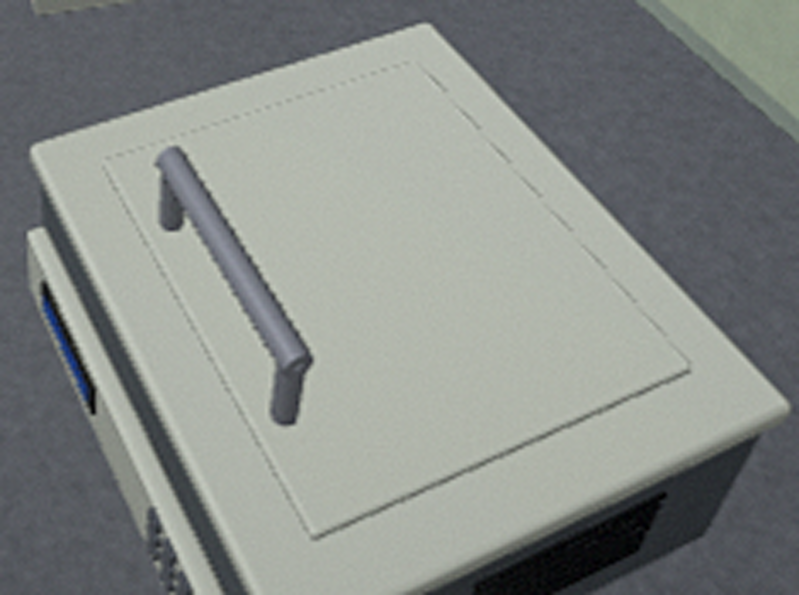

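c1/c2 confirm it: the white single tray with the 6x3 wells has its top corners in c1 at (66,287),(180,238),(258,438),(147,487). The two-high pile's are (609,70),(731,84),(700,301),(580,285). c4 shows the handle bar with ends at about (172,155) and (295,358). I'll look at the top crop of the cover next.

View pics/c3.png

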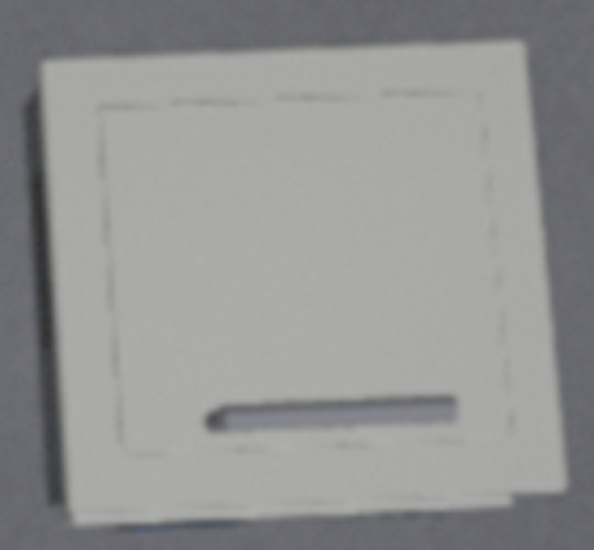

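```bash
cat > h.py <<'E'
import numpy as np,cv2
from plant import r,cams
def P(s): # projection matrix, cv convention
    return s["camera_matrix"]@np.diag([1,-1,-1])@s["camera_from_world"][:3]
def un(p,f,off): return (np.array(p,float)+.5)/f-.5+off
def tri(pt,ps,S=None):
    S=S or [cams.snapshot("top"),cams.snapshot("side")]
    X=cv2.triangulatePoints(P(S[0]),P(S[1]),np.array(pt,float).T,np.array(ps,float).T); return (X[:3]/X[3]).T
def onplane(s,p,z):
    M=P(s);out=[]
    for u,v in np.atleast_2d(p):
        A=np.array([M[0]-u*M[2],M[1]-v*M[2]]); out.append(np.r_[np.linalg.solve(A[:,:2],-A[:,3]-A[:,2]*z),z])
    return np.array(out)
def pose(X):
    c=X.mean(0); a=((X[0]+X[1])-(X[2]+X[3]))[:2]/2; b=((X[0]+X[3])-(X[1]+X[2]))[:2]/2
    return c.round(4), "len",np.linalg.norm(a).round(4),np.linalg.norm(b).round(4),"yaw",np.degrees(np.arctan2(a[1],a[0])).round(2),np.degrees(np.arctan2(-b[0],b[1])).round(2)
E
python3 - <<'E'
from h import *
S=[cams.snapshot("top"),cams.snapshot("side")]
T={"loose":([(66,287),(180,238),(258,438),(147,487)],[(244,62),(325,107),(147,190),(71,145)],.02),"pile":([(609,70),(731,84),(700,301),(580,285)],[(648,286),(685,367),(424,405),(398,320)],.04)}
for k,(a,b,z) in T.items():
    a=un(a,5.6,[170,170]);b=un(b,6.5,[235,155])
    print(k,"tri",*pose(tri(a,b,S)));print(" top",*pose(onplane(S[0],a,z)));print(" side",*pose(onplane(S[1],b,z)))
W=un([(97,294),(162,267),(225,427),(160,455)],5.6,[170,170]);print("lw",*pose(onplane(S[0],W,.02)))
W=un([(633,92),(703,100),(677,273),(606,264)],5.6,[170,170]);print("pw",*pose(onplane(S[0],W,.04)))
E
```

```text
loose tri [0.5147 0.3726 0.0187] len 0.0994 0.0563 yaw 21.98 22.39
 top [0.514  0.3723 0.02  ] len 0.0999 0.0556 yaw 21.75 22.19
 side [0.5152 0.3703 0.02  ] len 0.0981 0.0543 yaw 22.06 24.63
pile tri [0.5881 0.1434 0.0382] len 0.1002 0.0559 yaw -8.96 -9.16
 top [0.5874 0.1434 0.04  ] len 0.1 0.0557 yaw -8.98 -8.72
 side [0.588 0.141 0.04 ] len 0.0996 0.0528 yaw -9.3 -8.63
lw [0.5148 0.3731 0.02  ] len 0.08 0.032 yaw 21.51 21.58
pw [0.5886 0.1435 0.04  ] len 0.0801 0.0324 yaw -9.8 -8.53
```

c3 shows the bar from about (222,418) to (457,409), and the cover corners at (40,62),(525,40),(568,490),(72,522).

Run:
```python
from h import *
S=[cams.snapshot("top"),cams.snapshot("side")]
a=un([(222,418),(457,409)],4.4,[370,135]);b=un([(170,155),(296,357)],3.4,[290,225])
def show(X):
    d=X[0]-X[1]; print(X.round(4).tolist(),"mid",X.mean(0).round(4),"len",np.linalg.norm(d).round(4),"yaw",np.degrees(np.arctan2(-d[0],d[1])).round(2))
show(tri(a,b,S));show(onplane(S[0],a,.16));show(onplane(S[1],b,.16))
c=un([(40,62),(525,40),(568,490),(72,522)],4.4,[370,135]);d=un([(428,25),(790,408),(32,148)],3.4,[290,225])
X=onplane(S[0],c,.115);print("cover",X.round(4).tolist(),*pose(X[[1,0,3,2]]*1))
print(tri(c[[0,1,3]],d,S).round(4).tolist())
# panel corners in c3 (raised, z .12)
p=un([(98,107),(483,93),(512,438),(123,453)],4.4,[370,135]);print(onplane(S[0],p,.12).round(4).tolist(),pose(onplane(S[0],p,.12)))
q=r.get_state();from scipy.spatial.transform import Rotation as R
print(R.from_quat(q["eef_rot"]).as_matrix().round(4).tolist(),r.pinch_z)
```

```text
[[0.5032, -0.1662, 0.1596], [0.5037, -0.2862, 0.1644]] mid [ 0.5034 -0.2262  0.162 ] len 0.1201 yaw 0.27
[[0.5029, -0.166, 0.16], [0.504, -0.2878, 0.16]] mid [ 0.5034 -0.2269  0.16  ] len 0.1218 yaw 0.55
[[0.5034, -0.1667, 0.16], [0.5054, -0.2838, 0.16]] mid [ 0.5044 -0.2252  0.16  ] len 0.1171 yaw 0.96
cover [[0.7037, -0.0874, 0.115], [0.7088, -0.3564, 0.115], [0.4611, -0.3602, 0.115], [0.4518, -0.093, 0.115]] [ 0.5814 -0.2243  0.115 ] len 0.2498 0.2682 yaw 1.07 -178.46
[[0.706, -0.0888, 0.1086], [0.7098, -0.3581, 0.1108], [0.4544, -0.0942, 0.1116]]
[[0.6765, -0.1173, 0.12], [0.6785, -0.329, 0.12], [0.4896, -0.3304, 0.12], [0.4876, -0.1212, 0.12]] (array([ 0.5831, -0.2245,  0.12  ]), 'len', np.float64(0.1889), np.float64(0.2104), 'yaw', np.float64(0.81), np.float64(0.55))
[[0.9039, 0.4276, -0.0003], [0.4276, -0.9039, 0.0005], [-0.0, -0.0006, -1.0]] 0.0187
```

```bash
cat >> h.py <<'E'
from scipy.spatial.transform import Rotation as R
def need(p,yaw=None):
    s=r.get_state();Q=R.from_quat(s["eef_rot"]);M=Q.as_matrix()
    d=M.T@(np.array(p)-s["tool_pos"])*1000
    print("pos",s["tool_pos"].round(4),"yaw",np.degrees(np.arctan2(M[1,0],M[0,0])).round(2),"z",M[:,2].round(4),"shift mm",d.round(1))
    if yaw is not None:
        G=R.from_euler("z",yaw,degrees=True)*R.from_euler("x",180,degrees=True)
        print("turn",np.degrees((Q.inv()*G).as_rotvec()).round(2),"shift after turn",(G.inv().apply(np.array(p)-s["tool_pos"])*1000).round(1))
    print("F",s["contact_force"].round(1),"open",round(s["opening"],3),"ff",round(s["finger_force"],1),"t",s["clock"])
E
python3 -m pendant '[[-1,[48,-34,-8],[0,0,0]],[-1,[48,-34,-8],[0,0,0]],[-1,[48,-34,-8],[0,0,0]],[-1,[48,-34,-8],[0,0,0]],[-1,[48,-34,-8],[0,0,0]],[-1,[48,-34,-8],[0,0,0]],[-1,[48,-34,-8],[0,0,0]],[-1,[48,-34,-8],[0,0,0]]]' 15
python3 -c "
from h import *
need([.5145,.3725,.12],21.9)"
```

```text
clock: 1.3
tool_pos: [0.4988, -0.1533, 0.3032]
eef_rot: [0.976, 0.219, 0.0, 0.0]
contact_force: [0.8, -1.1, 0.3]
opening: 0.997
finger_force: 0.0
pos [ 0.4988 -0.1533  0.3032] yaw 25.3 z [ 5.e-04 -4.e-04 -1.e+00] shift mm [ 238.8 -468.7  183. ]
turn [ 0.03 -0.02  3.4 ] shift after turn [ 210.6 -482.   183.2]
F [ 0.8 -1.1  0.3] open 0.997 ff 0.0 t 1.3
```

```bash
python3 -m pendant '[[-1,[24,-54,0],[0,0,3.4]],[-1,[24,-54,10],[0,0,0]],[-1,[24,-54,10],[0,0,0]],[-1,[24,-54,10],[0,0,0]],[-1,[24,-54,10],[0,0,0]],[-1,[24,-54,10],[0,0,0]],[-1,[24,-54,10],[0,0,0]],[-1,[24,-54,10],[0,0,0]]]'
python3 -c "
from h import *
need([.5145,.3725,.06],21.9)"
```

```text
clock: 2.3
tool_pos: [0.5115, 0.3194, 0.2324]
eef_rot: [0.982, 0.19, 0.0, 0.0]
contact_force: [0.9, 0.5, 0.5]
opening: 0.995
finger_force: 0.0
pos [0.5115 0.3194 0.2324] yaw 21.91 z [ 5.e-04 -2.e-04 -1.e+00] shift mm [ 22.6 -48.2 172.4]
turn [ 0.02 -0.02  0.01] shift after turn [ 22.6 -48.2 172.4]
F [0.9 0.5 0.5] open 0.995 ff 0.0 t 2.3
```

```bash
python3 -m pendant '[[-1,[11,-24,30],[0,0,0]],[-1,[11.6,-24.2,30],[0,0,0]],[-1,[0,0,50],[0,0,0]],[-1,[0,0,50],[0,0,0]],[-1,[0,0,0],[0,0,0]],[-1,[0,0,0],[0,0,0]]]'
python3 -c "
from h import *
need([.5145,.3725,.005],21.9)
cv2.imwrite('pics/a.png',cv2.resize(np.hstack([cams.snapshot('side')['img'][120:240,200:340],cams.snapshot('top')['img'][160:280,130:270]]),None,fx=2.8,fy=2.8,interpolation=cv2.INTER_CUBIC)[:,:,::-1])"
```

```text
clock: 3.05
tool_pos: [0.5155, 0.3714, 0.0743]
eef_rot: [0.982, 0.19, 0.001, -0.001]
contact_force: [0.7, -0.7, 0.4]
opening: 0.999
finger_force: 0.0
pos [0.5155 0.3714 0.0743] yaw 21.9 z [ 0.002   0.0016 -1.    ] shift mm [-0.7 -1.3 69.3]
turn [-0.04 -0.14  0.  ] shift after turn [-0.5 -1.4 69.3]
F [ 0.7 -0.7  0.4] open 0.999 ff 0.0 t 3.05
```

View pics/a.png

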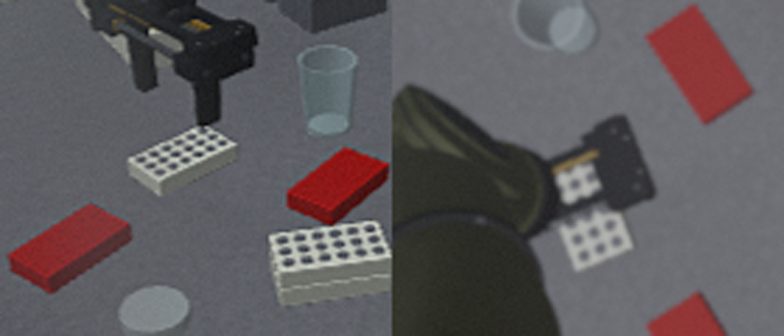

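The gripper sits straight above the loose tray, with its fingers on either side of the 56 mm width and clear of the beaker and the reds. Now descending to grip.

```bash
python3 -m pendant '[[-1,[-0.5,-1,30],[0,0,0]],[-1,[0,0,25],[0,0,0]],[-1,[0,0,14],[0,0,0]],[-1,[0,0,0],[0,0,0]],[1,[0,0,0],[0,0,0]],[1,[0,0,0],[0,0,0]],[1,[0,0,0],[0,0,0]],[1,[0,0,0],[0,0,0]]]' 15
python3 -c "
from h import *
need([.5145,.3725,.005],21.9)"
```

```text
clock: 4.15
tool_pos: [0.514, 0.3713, 0.0042]
eef_rot: [0.982, 0.19, 0.0, 0.0]
contact_force: [-0.2, -0.5, 3.0]
opening: 0.635
finger_force: 15.0
pos [0.514  0.3713 0.0042] yaw 21.9 z [ 7.e-04 -0.e+00 -1.e+00] shift mm [ 0.9 -0.9 -0.8]
turn [ 0.02 -0.04  0.  ] shift after turn [ 0.9 -0.9 -0.8]
F [-0.2 -0.5  3. ] open 0.635 ff 15.0 t 4.15
```

```bash
python3 -m pendant '[[1,[0,0,-20],[0,0,0]],[1,[0,0,-45],[0,0,0]],[1,[0,0,-45],[0,0,0]],[1,[0,0,0],[0,0,7.7]],[1,[0,0,0],[0,0,7.7]],[1,[0,0,0],[0,0,7.7]],[1,[0,0,0],[0,0,7.8]],[1,[0,0,0],[0,0,0]]]'
python3 -c "
from h import *
need([.588,.1433,.100],-9)"
```

```text
clock: 5.15
tool_pos: [0.5135, 0.3718, 0.1147]
eef_rot: [0.997, -0.077, 0.0, -0.0]
contact_force: [-1.1, -0.3, -0.4]
opening: 0.633
finger_force: 15.0
pos [0.5135 0.3718 0.1147] yaw -8.88 z [ 7.e-04  4.e-04 -1.e+00] shift mm [108.9 214.3  14.6]
turn [-0.03 -0.04  0.12] shift after turn [109.3 214.   14.7]
F [-1.1 -0.3 -0.4] open 0.633 ff 15.0 t 5.15
```

```bash
python3 -m pendant '[[1,[18,35.6,0],[0,0,0]],[1,[18,35.6,0],[0,0,0]],[1,[18,35.6,2],[0,0,0]],[1,[18,35.6,4],[0,0,0]],[1,[18,35.6,4],[0,0,0]],[1,[18,36,4],[0,0,0.1]],[1,[0,0,0],[0,0,0]],[1,[0,0,0],[0,0,0]]]'
python3 -c "
from h import *
need([.588,.1433,.055],-9)
T=cams.snapshot('top')['img'][165:240,250:330];S=cams.snapshot('side')['img'][155:235,270:370]
cv2.imwrite('pics/b.png',np.hstack([cv2.resize(S,(400,320),interpolation=cv2.INTER_CUBIC),cv2.resize(T,(341,320),interpolation=cv2.INTER_CUBIC)])[:,:,::-1])"
```

```text
clock: 6.15
tool_pos: [0.5868, 0.1442, 0.1002]
eef_rot: [0.997, -0.078, 0.0, -0.001]
contact_force: [-0.5, 0.6, -0.8]
opening: 0.633
finger_force: 15.0
pos [0.5868 0.1442 0.1002] yaw -8.98 z [ 3.0e-04  1.4e-03 -1.0e+00] shift mm [ 1.3  0.8 45.2]
turn [-0.08 -0.    0.02] shift after turn [ 1.3  0.7 45.2]
F [-0.5  0.6 -0.8] open 0.633 ff 15.0 t 6.15
```

```bash
python3 -m pendant '[[1,[0.4,1.2,22],[0,0,0]],[1,[0,0,18],[0,0,0]],[1,[0,0,12],[0,0,0]],[1,[0,0,0],[0,0,0]],[1,[0,0,0],[0,0,0]]]'
python3 -c "
from h import *
need([.588,.1433,.055],-9)
T=cams.snapshot('top')['img'][165:240,250:330];S=cams.snapshot('side')['img'][170:240,280:360]
cv2.imwrite('pics/b.png',np.hstack([cv2.resize(S,None,fx=5,fy=5,interpolation=cv2.INTER_CUBIC),cv2.resize(T,(380,350),interpolation=cv2.INTER_CUBIC)])[:,:,::-1])"
```

```text
clock: 6.88
tool_pos: [0.5874, 0.1422, 0.0481]
eef_rot: [0.997, -0.079, 0.0, -0.0]
contact_force: [0.8, -0.1, 0.2]
opening: 0.635
finger_force: 15.0
pos [0.5874 0.1422 0.0481] yaw -9.07 z [ 7.e-04  2.e-04 -1.e+00] shift mm [ 0.4 -1.2 -6.9]
turn [-0.02 -0.04 -0.07] shift after turn [ 0.4 -1.2 -6.9]
F [ 0.8 -0.1  0.2] open 0.635 ff 15.0 t 6.875
```

View pics/b.png

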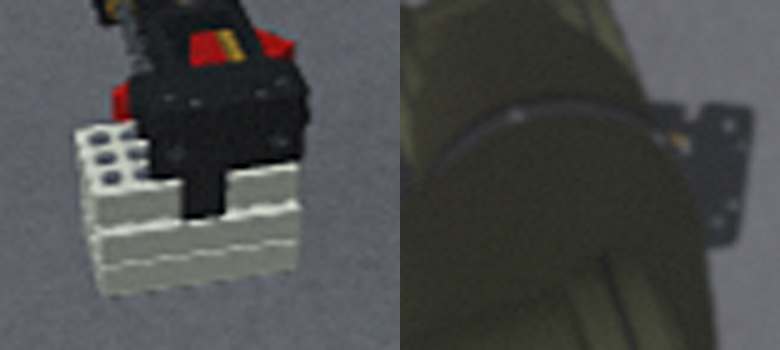

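The held tray hovers about 4 mm above the pile, and its left and right edges line up with the pile's. Setting it down.

```bash
python3 -m pendant '[[1,[0,-0.2,2],[0,0,0]],[1,[0,0,2],[0,0,0]],[1,[0,0,0.5],[0,0,0]],[1,[0,0,0],[0,0,0]]]'
```

```text
clock: 7.48
tool_pos: [0.5873, 0.1422, 0.0441]
eef_rot: [0.997, -0.079, 0.0, -0.0]
contact_force: [-2.4, -1.5, 6.5]
opening: 0.64
finger_force: 15.0
```

```bash
python3 -m pendant '[[0.9,[0,0,0],[0,0,0]],[-0.4,[0,0,0],[0,0,0]],[-1,[0,0,0],[0,0,0]],[-1,[0,0,0],[0,0,0]],[-1,[0,0,-30],[0,0,0]],[-1,[0,0,-50],[0,0,0]],[-1,[0,0,-60],[0,0,0]],[-1,[0,0,-60],[0,0,0]]]'
python3 -m pendant '[[-1,[0,45,-10],[0,0,0]],[-1,[0,50,0],[0,0,0]],[-1,[0,50,0],[0,0,0]],[-1,[0,50,0],[0,0,0]],[-1,[0,50,0],[0,0,0]],[-1,[0,0,0],[0,0,0]]]'
python3 -c "
from h import *
need([.5037,-.226,.2],0)
T=cams.snapshot('top')['img'][165:240,250:330];S=cams.snapshot('side')['img'][170:240,280:360]
cv2.imwrite('pics/d.png',np.hstack([cv2.resize(S,None,fx=5,fy=5,interpolation=cv2.INTER_CUBIC),cv2.resize(T,None,fx=5,fy=5,interpolation=cv2.INTER_CUBIC)[:350]])[:,:,::-1])"
```

```text
clock: 8.48
tool_pos: [0.5868, 0.142, 0.2449]
eef_rot: [0.997, -0.079, -0.0, 0.0]
contact_force: [1.3, -1.4, 0.4]
opening: 0.995
finger_force: 0.0
clock: 9.22
tool_pos: [0.547, -0.1057, 0.2531]
eef_rot: [0.996, -0.084, -0.0, 0.002]
contact_force: [-0.1, 1.2, 1.0]
opening: 0.996
finger_force: 0.0
pos [ 0.547  -0.1057  0.2531] yaw -9.6 z [-0.0012 -0.0034 -1.    ] shift mm [-22.5 125.7  53.6]
turn [ 0.2   0.05 -9.6 ] shift after turn [-43.3 120.3  53.1]
F [-0.1  1.2  1. ] open 0.996 ff 0.0 t 9.225
```

View pics/d.png

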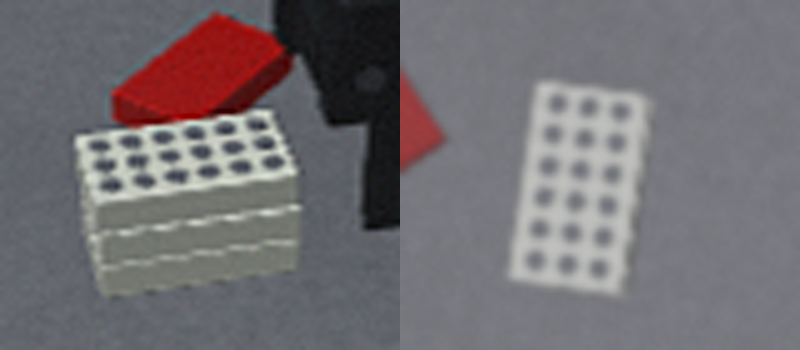

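The tray is on the pile with its edges flush in the side view. A numeric check against the original pile pose uses the well corners in the top crop: (159,104),(222,112),(199,269),(135,262).

Run:
```python
from h import *
S=[cams.snapshot("top"),cams.snapshot("side")]
a=un([(159,104),(222,112),(199,269),(135,262)],5,[250,165]);b=un([(258,124),(273,162),(111,186),(100,146)],5,[280,170])
print(*pose(onplane(S[0],a,.06)));print(*pose(onplane(S[1],b,.06)));print(*pose(tri(a,b,S)))
b0=un([(632,303),(652,353),(443,382),(428,330)],6.5,[235,155]);print("before side",*pose(onplane(S[1],b0,.04)))
```

```text
[0.5868 0.1451 0.06  ] len 0.0804 0.0321 yaw -9.53 -8.39
[0.5871 0.1437 0.06  ] len 0.0804 0.0325 yaw -8.71 -10.37
[0.5872 0.1451 0.059 ] len 0.0803 0.0321 yaw -9.59 -9.1
before side [0.5883 0.1421 0.04  ] len 0.0805 0.0324 yaw -9.74 -9.87
```

The well fit hints at about 1.5 mm offset. I'll get subpixel positions from all the well blobs before and after.

```bash
cat > w.py <<'E'
from h import *
def wells(img,x0,x1,y0,y1):
    g=cv2.cvtColor(img[y0:y1,x0:x1],cv2.COLOR_RGB2GRAY);g=cv2.resize(g,None,fx=8,fy=8,interpolation=cv2.INTER_CUBIC)
    p=cv2.SimpleBlobDetector_Params();p.minArea=100;p.maxArea=3000;p.filterByConvexity=False;p.filterByInertia=False;p.minThreshold=60;p.thresholdStep=4;p.minDistBetweenBlobs=15;p.minRepeatability=3
    k=np.array([q.pt for q in cv2.SimpleBlobDetector_create(p).detect(g)])
    return un(k,8,[x0,y0])
def fit(s,k,z,c=(.588,.143),yaw=-9):
    X=onplane(s,k,z)[:,:2]
    m=np.array([(x,y) for x in np.arange(-40,41,16) for y in(-16,0,16)])/1e3
    from scipy.optimize import least_squares
    def f(v):
        a=np.radians(v[2]);G=m@np.array([[np.cos(a),np.sin(a)],[-np.sin(a),np.cos(a)]])+v[:2]
        d=np.linalg.norm(X[:,None]-G,axis=2);j=d.argmin(0);e=np.where((d.min(0)<.007)[:,None],X[j]-G,0);return e.ravel()*1e3
    o=least_squares(f,[*c,yaw],x_scale=[.001,.001,1],diff_step=1e-4);return len(X),o.x.round(4),"rms mm",np.sqrt((o.fun**2).mean()).round(2)
E
python3 - <<'E'
from w import *
t0=cv2.imread("pics/top0.png")[:,:,::-1].copy();s0=cv2.imread("pics/side0.png")[:,:,::-1].copy()
T=cams.snapshot("top");S=cams.snapshot("side")
print("top0",fit(T,wells(t0,268,305,177,228),.04),"\ntop1",fit(T,wells(T["img"],265,307,175,230),.06))
print("side0",fit(S,wells(s0,292,345,195,222),.04),"\nside1",fit(S,wells(S["img"],292,345,187,215),.06))
E
```

```text
top0 (18, array([ 0.5886,  0.1438, -9.6606]), 'rms mm', np.float64(0.17)) 
top1 (18, array([ 0.5873,  0.1455, -8.9697]), 'rms mm', np.float64(0.11))
side0 (21, array([ 0.5881,  0.1421, -9.3599]), 'rms mm', np.float64(0.43)) 
side1 (19, array([ 0.5869,  0.1439, -9.347 ]), 'rms mm', np.float64(0.25))
```

The two views agree: the tray sits about 1.6 mm (tray x) and 1.5 mm (tray y) off the pile. There is plenty of time, so I'll regrip and correct it.

```bash
python3 -m pendant '[[-1,[0,-50,0],[0,0,0]],[-1,[0,-50,0],[0,0,0]],[-1,[0,-50,0],[0,0,0]],[-1,[0,-50,0],[0,0,0]],[-1,[0,-45,10],[0,0,0]],[-1,[0,0,50],[0,0,0]],[-1,[0,0,0],[0,0,0]],[-1,[0,0,0],[0,0,0]]]'
python3 -c "
from h import *
need([.5873,.1422,.0447],-9.2)"
```

```text
clock: 10.52
tool_pos: [0.5877, 0.142, 0.1944]
eef_rot: [0.997, -0.079, 0.001, 0.0]
contact_force: [-0.3, 0.5, -0.1]
opening: 0.997
finger_force: 0.0
pos [0.5877 0.142  0.1944] yaw -9.11 z [ 1.4e-03 -2.0e-04 -1.0e+00] shift mm [-7.000e-01 -1.000e-01  1.497e+02]
turn [-0.   -0.08  0.09] shift after turn [ -0.5  -0.2 149.7]
F [-0.3  0.5 -0.1] open 0.997 ff 0.0 t 10.525
```

```bash
python3 -m pendant '[[-1,[-0.3,0,60],[0,0,0.1]],[-1,[0,0,50],[0,0,0]],[-1,[0,0,28],[0,0,0]],[-1,[0,0,11],[0,0,0]],[-1,[0,0,0],[0,0,0]],[1,[0,0,0],[0,0,0]],[1,[0,0,0],[0,0,0]],[1,[0,0,0],[0,0,0]]]' 15
python3 -m pendant '[[1,[0,0,0],[0,0,0]],[1,[0,0,-3],[0,0,0]],[1,[0,0,0],[0,0,0]]]'
python3 -c "
from h import *
need([.5886,.1405,.0447],-9.2)"
```

```text
clock: 11.52
tool_pos: [0.5873, 0.1423, 0.045]
eef_rot: [0.997, -0.08, 0.001, -0.0]
contact_force: [0.8, -0.3, 0.3]
opening: 0.684
finger_force: 0.0
clock: 11.9
tool_pos: [0.5868, 0.1422, 0.0473]
eef_rot: [0.997, -0.08, 0.0, 0.0]
contact_force: [0.7, -0.1, -0.6]
opening: 0.635
finger_force: 15.0
pos [0.5868 0.1422 0.0473] yaw -9.18 z [ 2.e-04 -0.e+00 -1.e+00] shift mm [2.  1.4 2.6]
turn [ 0.   -0.01  0.02] shift after turn [2.  1.4 2.6]
F [ 0.7 -0.1 -0.6] open 0.635 ff 15.0 t 11.9
```

```bash
python3 -m pendant '[[1,[1.7,1.5,0],[0,0,0.1]],[1,[0,0,0],[0,0,0]],[1,[0,0,2],[0,0,0]],[1,[0,0,1],[0,0,0]],[1,[0,0,0],[0,0,0]]]'
python3 -m pendant '[[0.9,[0,0,0],[0,0,0]],[-0.4,[0,0,0],[0,0,0]],[-1,[0,0,0],[0,0,0]],[-1,[0,0,0],[0,0,0]],[-1,[0,0,-30],[0,0,0]],[-1,[0,0,-50],[0,0,0]],[-1,[0,0,-60],[0,0,0]],[-1,[0,0,-60],[0,0,0]]]'
python3 -m pendant '[[-1,[0,45,-10],[0,0,-2]],[-1,[-5,50,0],[0,0,-2]],[-1,[-5,50,0],[0,0,-2]],[-1,[-5,50,0],[0,0,-2]],[-1,[-5,50,0],[0,0,-2]],[-1,[0,0,0],[0,0,0]]]'
python3 - <<'E'
from w import *
T=cams.snapshot("top");S=cams.snapshot("side")
print("\ntop1",fit(T,wells(T["img"],265,307,175,230),.06))
print("side1",fit(S,wells(S["img"],292,345,187,215),.06))
need([.5037,-.226,.2],0.8)
E
```

```text
clock: 12.52
tool_pos: [0.5882, 0.1404, 0.0447]
eef_rot: [0.997, -0.081, 0.0, 0.0]
contact_force: [-1.3, -1.4, 4.8]
opening: 0.636
finger_force: 15.0
clock: 13.52
tool_pos: [0.5879, 0.1403, 0.2459]
eef_rot: [0.997, -0.081, -0.0, 0.0]
contact_force: [1.1, 0.2, -0.4]
opening: 0.999
finger_force: 0.0
clock: 14.28
tool_pos: [0.5448, -0.1077, 0.2541]
eef_rot: [1.0, 0.002, -0.001, 0.002]
contact_force: [0.7, 0.9, -0.1]
opening: 0.999
finger_force: 0.0

top1 (18, array([ 0.5885,  0.1438, -9.1672]), 'rms mm', np.float64(0.1))
side1 (19, array([ 0.5879,  0.142 , -9.1551]), 'rms mm', np.float64(0.28))
pos [ 0.546  -0.1018  0.2542] yaw 0.64 z [-0.e+00  6.e-04 -1.e+00] shift mm [-43.7 123.8  54.1]
turn [-0.03  0.   -0.16] shift after turn [-44.  123.6  54.2]
F [0.6 0.9 0.3] open 0.997 ff 0.0 t 14.375
```

The pile now matches the original pose within about 0.2 mm in both views. Next is the handle: the fingers must close across the bar, so the tool turns to about 90° yaw.

```bash
python3 -c "
from h import *
print(r.get_state()['q'].round(2))"
python3 -m pendant '[[-1,[-5.5,15.5,0],[0,0,0]],[-1,[-5.5,15.5,0],[0,0,0]],[-1,[-5.5,15.5,0],[0,0,0]],[-1,[-5.5,15.5,0],[0,0,0]],[-1,[-5.5,15.5,0],[0,0,0]],[-1,[-5.5,15.5,0],[0,0,0]],[-1,[-5.5,15.5,0],[0,0,0]],[-1,[-5.5,15.5,0],[0,0,0]]]'
python3 -c "
from h import *
print(r.get_state()['q'].round(2))
need([.5037,-.226,.2],90.8)"
```

```text
[ 0.17  0.57 -0.12  1.76  0.09  0.81 -1.55]
clock: 15.38
tool_pos: [0.5033, -0.2274, 0.2542]
eef_rot: [1.0, 0.006, 0.0, 0.0]
contact_force: [0.2, 0.1, -0.6]
opening: 0.998
finger_force: 0.0
[ 0.42  0.57 -0.13  1.77  0.1   0.81 -1.32]
pos [ 0.5033 -0.2274  0.2542] yaw 0.71 z [ 0.e+00 -1.e-04 -1.e+00] shift mm [ 0.4 -1.4 54.2]
turn [ 1.000e-02  0.000e+00 -9.009e+01] shift after turn [ 1.4  0.4 54.2]
F [ 0.2  0.1 -0.6] open 0.998 ff 0.0 t 15.375
```

```bash
python3 -m pendant '[[-1,[0,0,0],[0,0,-10]],[-1,[0,0,0],[0,0,-10]],[-1,[0,0,0],[0,0,-10]],[-1,[0,0,0],[0,0,-10]],[-1,[0,0,0],[0,0,-10]],[-1,[0,0,0],[0,0,-10]],[-1,[0,0,0],[0,0,-10]],[-1,[0,0,0],[0,0,-10]]]'
python3 -m pendant '[[-1,[0,0,0],[0,0,-10]],[-1,[1,0.4,20],[0,0,0]],[-1,[0,0,0],[0,0,0]]]'
python3 -c "
from h import *
print(r.get_state()['q'].round(2))
need([.5037,-.226,.142],90.8)
T=cams.snapshot('top')['img'][135:260,370:505];S=cams.snapshot('side')['img'][215:400,290:470]
cv2.imwrite('pics/e.png',np.hstack([cv2.resize(S,(389,400),interpolation=cv2.INTER_CUBIC),cv2.resize(T,(410,400),interpolation=cv2.INTER_CUBIC)])[:,:,::-1])"
```

```text
clock: 16.38
tool_pos: [0.5035, -0.227, 0.2542]
eef_rot: [0.76, 0.65, -0.0, 0.0]
contact_force: [-0.4, -0.3, 0.3]
opening: 0.999
finger_force: 0.0
clock: 16.75
tool_pos: [0.5029, -0.2258, 0.2332]
eef_rot: [0.703, 0.711, -0.001, -0.001]
contact_force: [0.5, 0.5, 0.2]
opening: 0.997
finger_force: 0.0
[ 0.68  0.65 -0.58  1.78  0.45  0.85 -0.1 ]
pos [ 0.5029 -0.2258  0.2332] yaw 90.69 z [-2.8e-03  7.0e-04 -1.0e+00] shift mm [-0.3  1.1 91.2]
turn [-0.16 -0.04 -0.11] shift after turn [-0.2  0.8 91.2]
F [0.5 0.5 0.2] open 0.997 ff 0.0 t 16.75
```

View pics/e.png

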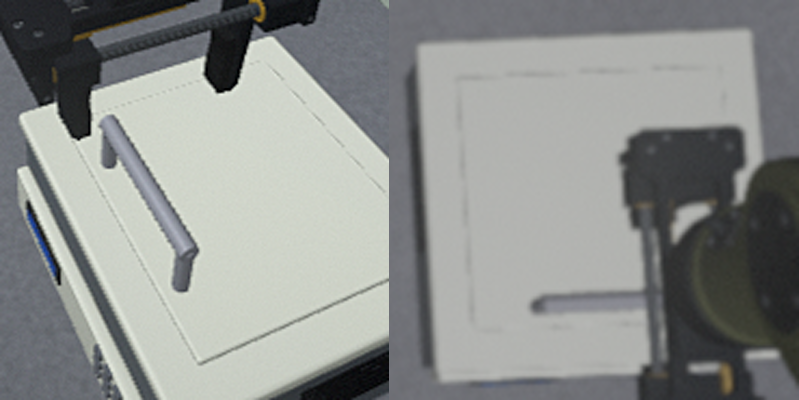

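The fingers straddle the bar in x (front finger before it, rear finger behind), centred between the posts. Descending and gripping.

```bash
python3 -m pendant '[[-1,[-0.2,0.6,40],[0,0,0]],[-1,[0,0,32],[0,0,0]],[-1,[0,0,19],[0,0,0]],[-1,[0,0,0],[0,0,0]],[1,[0,0,0],[0,0,0]],[1,[0,0,0],[0,0,0]],[1,[0,0,0],[0,0,0]],[1,[0,0,0],[0,0,0]]]' 25
python3 -m pendant '[[1,[0,0,0],[0,0,0]],[1,[0,0,0],[0,0,0]],[1,[0,0,0],[0,0,0]]]'
python3 -c "
from h import *
need([.5037,-.226,.141],90.8)"
```

```text
clock: 17.85
tool_pos: [0.5048, -0.2256, 0.1436]
eef_rot: [0.703, 0.711, 0.0, 0.0]
contact_force: [0.3, -0.1, 0.2]
opening: 0.574
finger_force: 0.0
clock: 18.23
tool_pos: [0.5046, -0.2255, 0.1432]
eef_rot: [0.703, 0.711, -0.0, -0.0]
contact_force: [0.4, -0.6, -0.4]
opening: 0.227
finger_force: 0.0
pos [ 0.5046 -0.2255  0.1432] yaw 90.71 z [-1.e-04 -0.e+00 -1.e+00] shift mm [-0.5 -0.9  2.2]
turn [-0.    0.   -0.09] shift after turn [-0.5 -0.9  2.2]
F [ 0.4 -0.6 -0.4] open 0.227 ff 0.0 t 18.225
```

```bash
python3 -m pendant '[[1,[0,0,2],[0,0,0]],[1,[0,0,0],[0,0,0]],[1,[0,0,0],[0,0,0]]]'
python3 - <<'E'
from h import *
need([.5037,-.226,.141],90.8)
# arc in tool axes: tool y ~ hinge-ward, -z up ; 12 rows even
th=np.radians(np.linspace(0,45,13));p=np.c_[-200*np.cos(th)+60*np.sin(th),200*np.sin(th)+60*np.cos(th)]
print(np.diff(p,axis=0).round(1).tolist(), (p[-1]-p[0]).round(1))
E
```

```text
clock: 18.6
tool_pos: [0.5041, -0.2256, 0.1418]
eef_rot: [0.703, 0.711, -0.001, -0.0]
contact_force: [-2.4, -0.3, 6.9]
opening: 0.146
finger_force: 24.3
pos [ 0.5041 -0.2256  0.1418] yaw 90.71 z [-8.e-04 -7.e-04 -1.e+00] shift mm [-0.4 -0.4  0.8]
turn [-0.05  0.04 -0.09] shift after turn [-0.4 -0.5  0.8]
F [-2.4 -0.3  6.9] open 0.146 ff 24.3 t 18.6
[[4.4, 13.0], [5.2, 12.6], [6.0, 12.3], [6.8, 11.9], [7.6, 11.4], [8.3, 10.9], [9.0, 10.3], [9.6, 9.7], [10.2, 9.0], [10.8, 8.4], [11.3, 7.6], [11.8, 6.9]] [101.  123.8]
```

The bar is held (opening about 13 mm, 24 N). Raising along the arc: tool y is toward the hinge, -z is up.

```bash
python3 -m pendant '[[1,[0,4.4,-13],[0,0,0]],[1,[0,5.2,-12.6],[0,0,0]],[1,[0,6,-12.3],[0,0,0]],[1,[0,6.8,-11.9],[0,0,0]],[1,[0,0,0],[0,0,0]]]' 25
python3 -m pendant '[[1,[0,7.6,-11.4],[0,0,0]],[1,[0,8.3,-10.9],[0,0,0]],[1,[0,9,-10.3],[0,0,0]],[1,[0,9.6,-9.7],[0,0,0]],[1,[0,0,0],[0,0,0]]]'
```

```text
clock: 19.23
tool_pos: [0.5269, -0.2254, 0.1923]
eef_rot: [0.703, 0.711, -0.001, 0.0]
contact_force: [-4.7, -0.2, -0.3]
opening: 0.142
finger_force: 24.9
clock: 19.85
tool_pos: [0.5638, -0.2248, 0.2348]
eef_rot: [0.703, 0.712, 0.001, 0.002]
contact_force: [-2.3, -0.6, -0.9]
opening: 0.137
finger_force: 24.8
```

```bash
python3 -m pendant '[[1,[0,10.2,-9],[0,0,0]],[1,[0,10.8,-8.4],[0,0,0]],[1,[0,11.3,-7.6],[0,0,0]],[1,[0,11.8,-6.9],[0,0,0]],[1,[0,0,0],[0,0,0]],[1,[0,0,0],[0,0,0]],[1,[0,0,0],[0,0,0]]]'
python3 - <<'E'
from h import *
need([.6047,-.2245,.2655],90.8)
T=cams.snapshot('top')['img'][110:275,360:515];S=cams.snapshot('side')['img'][150:400,270:525]
cv2.imwrite('pics/f.png',np.hstack([cv2.resize(S,(408,400),interpolation=cv2.INTER_CUBIC),cv2.resize(T,(376,400),interpolation=cv2.INTER_CUBIC)])[:,:,::-1])
E
```

```text
clock: 20.72
tool_pos: [0.6065, -0.2241, 0.2633]
eef_rot: [0.703, 0.712, 0.001, 0.0]
contact_force: [7.0, -1.6, -15.0]
opening: 0.139
finger_force: 26.0
pos [ 0.6065 -0.2241  0.2633] yaw 90.74 z [ 0.0014  0.001  -1.    ] shift mm [-0.4 -1.8 -2.2]
turn [ 0.08 -0.06 -0.06] shift after turn [-0.4 -1.8 -2.2]
F [  7.   -1.6 -15. ] open 0.139 ff 26.0 t 20.725
```

View pics/f.png

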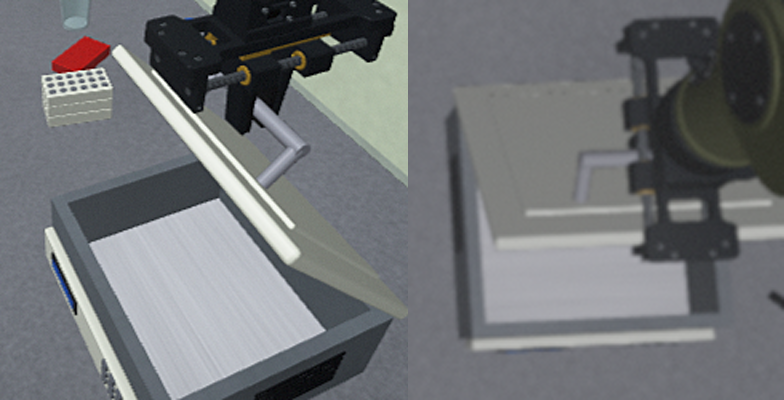

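The cover is up with the bar in the fingers, nothing else touching it, and the pile stands untouched. A 16 N pull remains along the hinge radius, so I'll ease inward slightly and check the angle from the panel's front corner (side 153,72; top 119,211 in this picture).

```bash
python3 -m pendant '[[1,[0,0.8,1.4],[0,0,0]],[1,[0,0,0],[0,0,0]],[1,[0,0,0],[0,0,0]],[1,[0,0,0],[0,0,0]]]'
python3 - <<'E'
from h import *
need([.6047,-.2245,.2655],90.8)
T=cams.snapshot('top');S=cams.snapshot('side')
a=un([(119,211),(90,243)],2.426,[360,110]);b=un([(153,72),(118,50)],1.6,[270,150])
X=tri(a,b,[T,S]);print(X.round(4).tolist())
d=X-[.7037,0,.1];print(np.degrees(np.arctan2(d[:,2],-d[:,0])),np.hypot(d[:,0],d[:,2]).round(4),"minus 5.3 / ~0-3.4")
t=T['img'][180:220,375:500];s=S['img'][170:320,335:460]
cv2.imwrite('pics/g.png',np.hstack([cv2.resize(s,(480,576),interpolation=cv2.INTER_CUBIC),np.vstack([cv2.resize(t[:,:62],None,fx=5,fy=5,interpolation=cv2.INTER_CUBIC),np.zeros((376,310,3),np.uint8)])])[:,:,::-1])
E
```

```text
clock: 21.32
tool_pos: [0.6066, -0.2241, 0.2633]
eef_rot: [0.703, 0.712, 0.0, 0.0]
contact_force: [4.7, -1.0, -13.4]
opening: 0.135
finger_force: 25.8
pos [ 0.6066 -0.2241  0.2633] yaw 90.73 z [ 3.e-04  3.e-04 -1.e+00] shift mm [-0.3 -1.9 -2.2]
turn [ 0.02 -0.02 -0.07] shift after turn [-0.3 -1.9 -2.2]
F [  4.7  -1.  -13.4] open 0.135 ff 25.8 t 21.325
[[0.5657, -0.1225, 0.2621], [0.5387, -0.0941, 0.277]]
[49.58511046 47.01152758] [0.2129 0.2419] minus 5.3 / ~0-3.4
```

```bash
python3 -m pendant '[[1,[0,0.3,1.2],[0,0,0]],[1,[0,0,1],[0,0,0]],[1,[0,0,0],[0,0,0]],[1,[0,0,0],[0,0,0]],[1,[0,0,0],[0,0,0]]]'
python3 -m pendant '[[1,[0,0,0],[0,0,0]],[1,[0,0,0],[0,0,0]],[1,[0,0,0],[0,0,0]],[1,[0,0,0],[0,0,0]],[1,[0,0,0],[0,0,0]],[1,[0,0,0],[0,0,0]]]'
```

```text
clock: 22.05
tool_pos: [0.6063, -0.2242, 0.263]
eef_rot: [0.703, 0.711, -0.0, 0.0]
contact_force: [-6.0, 0.7, 6.2]
opening: 0.134
finger_force: 24.2
clock: 22.8
tool_pos: [0.6063, -0.2242, 0.263]
eef_rot: [0.703, 0.711, -0.0, 0.0]
contact_force: [-5.7, 0.5, 6.5]
opening: 0.138
finger_force: 24.2
```

The cover is held still at about 45.4° by the bar's travel, forces are small and the pile is intact. Handing in.

```bash
python3 -c "
from plant import r
print(r.finish_job())"
```

```text
the job is handed in; nothing more can be done
None
```

I handed the job in at about 23 s: the loose tray is on the pile, flush to about 0.2 mm by both cameras, and the arm is holding the cover still at about 45° by its bar handle.

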